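# Snap the lamp cartridge into its spring clips

### The job

Pick up the longer of the two lamp cartridges by its grey grip and press it, upright, down between the two spring clips of the lamp bay, spreading them with the cartridge alone (keep the gripper off the bay), until both clips have snapped shut over its ends. The lamp is fragile: feel your way down and never load it in the bay harder than about 20 N. Leave it lying fully home, let go, and leave the other things on the bench where they are.

Things in the scene. Friction and masses are not known exactly. Their poses are not given: they have to be found in the camera images.
- cartridge: The longer lamp cartridge, lying on its flat underside: white body 30 mm wide, 32 high, a ribbed grey grip block on top, steel ends 20 wide, 130 long overall along its x; y across. Both ends alike (may be turned end for end). End faces upright from 14 to 32 above the underside, below that chamfered, drawn in 5 at the underside. Origin: centre of the underside. 0.1 to 0.2 kg.
- grip (a point): Middle of the longer cartridge's grey grip block, 54 mm above its underside. The block is 44 long (x), 16 wide (y, grip it across this) and reaches from 32 to 66 above the underside.
- short_cartridge: A cartridge of the same make but only 96 mm long: too short for this bay, leave it. Origin: centre of the underside.
- bay: Lamp bay, fixed to the bench: white housing 240 x 120 mm, 20 high; four 10 mm studs rise to 64 at x = +-45, y = +-46. It carries an aluminium carriage with a steel spring clip at each end and a sprung seat between. Origin: centre of the housing's underside; x runs from clip_b to clip_a, z up. The cartridge belongs along this x, centred in x and y, underside down.
- seat_low (a point): Fixed point of the bay 40 mm above its origin: centre of the rubber seat's top if the carriage were lowest. The carriage with seat and clips is clamped 0 to 24 mm higher than that; how much is not measured, so it must be felt. The seat gives 2 mm at about 3 N per mm, then is hard.
- lips_low (a point): Midpoint between the two clips' rolled lips (4 mm radius, 24 wide), 76.5 mm above the bay's origin, if the carriage were lowest (really 0 to 24 mm higher). Lips are 123 apart in the clear; flared lead-ins reach 16 higher, 140 wide. Lips snap over the ends' top edges when the underside is 0 to 3 mm above the seat.
- clip_a (a joint): Outward lean of the spring clip at the bay's +x end, rad: 0 shut, 0.05 to 0.10 while a cartridge's end face spreads it, back to nearly 0 once snapped (also 0 before it is touched). Hinged 47 mm below the lip, sprung shut. Spreading both clips takes about 10 to 16 N of downward push in all; it drops at the snap, then rises against the seat.
- clip_b (a joint): The same for the clip at the bay's -x end.
- mouse: Dark computer mouse, 98 x 58 x 33 mm, origin under its centre. Leave it.
- beaker: Clear open beaker, 72 mm across, 85 high, origin under its centre. Leave it.
- wash_bottle: White bottle, 60 mm across, 150 high, origin under its centre. Leave it.
Not all that is in view belongs to the job. What is shaped like the cartridge but turquoise is not meant.

How it is judged:
By the outcome, as a careful person would: the job done as asked, in the order asked, and still so for the second after the job is handed in, with the robot touching nothing.
It also fails if it takes over 54 s, if anything falls off the work surface, if the arm or the gripper's body presses on something with over 40 N, if the wrist force passes 120 N, or if a joint passes its speed limit or range.

### The arm

A 6-joint arm with a two-finger parallel gripper is mounted at the origin on the work surface. World frame = base frame: x ahead of the robot, y to its left, z up, the work surface at z = 0. Lengths are in m, angles in rad, forces in N, time in s.
With the tool pointing down it reaches from about 0.375 to 0.975 m from the base axis. Payload 3.8 kg.
Tool frame: the origin (TCP) lies where the fingers leave the gripper's body, on its centre line; the fingertips stand 73 mm ahead of it and the grasp point (between the pads) lies 54 mm ahead of it; z points along the fingers, y is the line along which they close (so a half turn about z gives the same grasp; the last joint's range is limited). The gripper opens to 85 mm and grips with 20 to 120 N. Pads are 22 mm wide; open, the fingers measure 114 mm over their backs; the gripper's body (76 mm by 85 mm) begins 54 mm behind the grasp point. The pads swing forward as they close: fully open they stand 13 mm farther back than shut.
Start: joints at [-1.217, 0.264, 1.604, -0, 1.274, -0.037], TCP at [0.257, -0.624, 0.304] pointing down, gripper open.
Joint ranges: [-2.63, 2.63], [-0.94, 2.18], [0.31, 2.57], [-1.31, 4.45], [0, 2.66], [-2.55, 2.55]. Speed limits (rad/s): [2.57, 2.57, 3.14, 3.14, 3.14, 3.14].

### API

Orientations are given as a unit quaternion [w, x, y, z].
In Python, from cell import manip gives the robot as it stands.
- The arm moves only by the shell command python3 -m pendant 'ROWS' [FORCE]. ROWS is JSON, a list of rows, each a list of 7 numbers: the shift along the tool's x, y, z in m, then the turn, a rotation vector about the tool's x, y, z in degrees, then the opening, from 0 (shut) to 1 (fully open). A call has exactly 10 rows; each row shifts and turns the commanded pose from where the row before left it, along the tool's axes as they then stand; what a row does not reach is not made up. A row lasts 1/12 s, in which the tool goes at most 41.7 mm and 7.16 degrees, less where a joint would pass 70% of its speed; a pose out of reach is approached as far as the arm can. A call is refused whole if a number of a shift passes 0.0417 or a number of a turn 7.16, either way. A call with a gripper value outside its range is refused whole. The fingers move at their own pace and stop on an object; FORCE is the grip in N (left out, the last holds). Time passes only in rows, so rows that do not move let the fingers close, or fill a call up. It gives the time, the measured TCP pose, the force, the opening and the grip force at its end, in the units of the state.
- manip.read_state(): the state, without advancing time (a new reading comes with each control period).
- manip.read_camera(name): name is "scene" or "top" or "wrist"; returns the picture (400x640x3 uint8, red, green, blue); there is no depth.
- manip.calibration(name): a dict with "fx", "fy", "cx", "cy" (pixels), "R" (3x3) and "t" (3): a world point X has camera coordinates R X + t. Camera axes: x right, y down, z forward; pixel columns grow to the right and rows downward; lengths in m; the calibration is good to about 2 mm. A picture is of the moment at which its call begins: read the wrist's pose just before it. calibration takes no time and is no camera call; for the wrist camera it gives the pose at the moment of the call.
- manip.sign_off(): hands the job in; it is judged then, once.
The state is a dict: "t": time; "joint_pos": joint angles; "qd": joint speeds; "tau": joint torques, N m; "eef_pos": TCP position; "ee_rot": TCP orientation; "force": force on the tool from outside, world axes, zero at the start; "moment": the same for the moment, N m; "grip_width": finger opening in m; "grip_force": force on a finger pad.
Only numpy, scipy, OpenCV 4.12 (cv2) and the standard library are available. Lean on these libraries where they do the work, as an engineer would, in place of code of your own. Each camera call takes 0.05 s, during which the arm holds its last target. There are 200 camera calls.

## Working session

There is one attempt and no reset: what is moved stays moved. The work goes in short steps, Python scripts to look and compute and a shell command to move; the robot and the scene stay as the last step left them, time stands still between calls to the robot, and variables do not carry over. Pictures are saved under pics/ and viewed, at most 10 in all, crops included, and the job is handed in when it is done.

```bash
mkdir -p pics; ls; python3 - <<'E'
from cell import manip
import cv2
s=manip.read_state();print({k:s[k] for k in('t','eef_pos','ee_rot','force','grip_width')})
for n in('top','scene'):
    cv2.imwrite(f'pics/{n}0.png',manip.read_camera(n)[:,:,::-1])
    c=manip.calibration(n);print(n,c)
E
```

```text
pics
{'t': 0.0, 'eef_pos': array([ 0.25692611, -0.62356941,  0.30254449]), 'ee_rot': array([-1.11936207e-03,  9.80968904e-01,  1.94161593e-01, -1.79067323e-04]), 'force': array([ 0.25818559, -0.13771412,  0.01276937]), 'grip_width': 0.0855569777634204}
top {'fx': 488.9803337109254, 'fy': 488.9803337109254, 'cx': 316.1842306825975, 'cy': 203.17273848511758, 'R': array([[-0.02749205, -0.99958577, -0.00851274],
       [-0.98429693,  0.02855505, -0.17419577],
       [ 0.17436669,  0.00359006, -0.98467424]]), 't': array([0.02170897, 0.47514677, 1.08399999])}
scene {'fx': 397.01097920822724, 'fy': 397.01097920822724, 'cx': 324.23410979995356, 'cy': 202.32876882212838, 'R': array([[-0.70470127,  0.70947772, -0.00612256],
       [ 0.36672236,  0.35683906, -0.85917437],
       [-0.6073803 , -0.60770654, -0.51164629]]), 't': array([ 0.3263444 , -0.1020113 ,  1.41769673])}
```

View pics/top0.png

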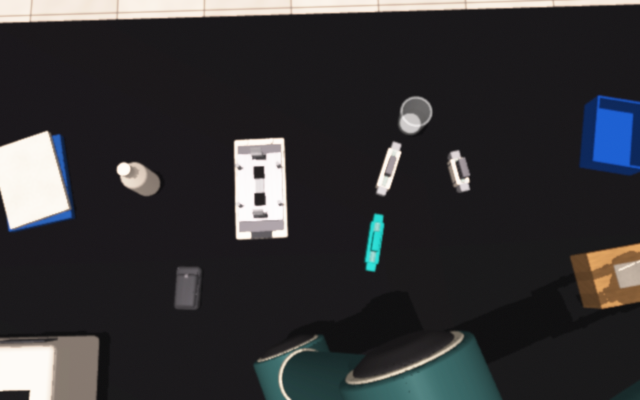

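View pics/scene0.png

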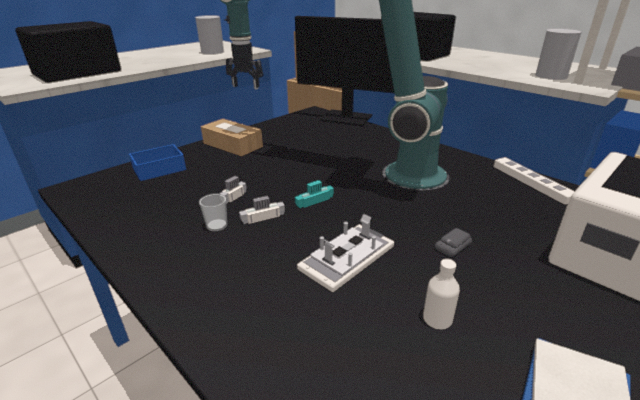

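Top view: the white cartridge at (389,168), the white one at (459,171) and the turquoise one at (375,242). The white one at (389,168) looks longer (~52 px against ~40 px), so it fits the description. The bay is at (261,188). I'll confirm with an enlarged crop.

```bash
cat > h.py <<'E'
import numpy as np,cv2
from cell import manip
def ray(c,u,v,z):
    R=np.array(c['R']);t=np.array(c['t'])
    o=-R.T@t; d=R.T@np.array([(u-c['cx'])/c['fx'],(v-c['cy'])/c['fy'],1])
    return o+d*(z-o[2])/d[2]
def proj(c,X):
    p=np.array(c['R'])@X+c['t']; return np.array([c['cx']+c['fx']*p[0]/p[2],c['cy']+c['fy']*p[1]/p[2]])
E
python3 - <<'E'
from h import *
im=cv2.imread('pics/top0.png')
a=cv2.resize(im[130:205,365:485],None,fx=5,fy=5,interpolation=cv2.INTER_CUBIC)
b=cv2.resize(im[130:245,225:300],None,fx=5,fy=5,interpolation=cv2.INTER_CUBIC)
H=np.zeros((575,800,3),np.uint8);H[:375,:425]=a[:,:425];H[:b.shape[0],425:]=b
H[:375,:425]=a[:,:425]
s=cv2.resize(im[130:205,440:480],None,fx=2.6,fy=2.6);H[378:378+s.shape[0],:s.shape[1]]=s
cv2.imwrite('pics/crop1.png',H)
c=manip.calibration('top')
for p in [(396,144),(382,193),(455,152),(464,190)]: print(p,ray(c,*p,.03))
for p in [(234,139),(285,138),(288,236),(236,239)]: print(p,ray(c,*p,.02))
E
```

```text
(396, 144) [ 0.61478608 -0.18503262  0.03      ]
(382, 193) [ 0.49729647 -0.14580747  0.03      ]
(455, 152) [ 0.5909862  -0.32320125  0.03      ]
(464, 190) [ 0.49884575 -0.33708541  0.03      ]
(234, 139) [0.64196875 0.20178958 0.02      ]
(285, 138) [0.64076301 0.07897403 0.02      ]
(288, 236) [0.40397493 0.07588515 0.02      ]
(236, 239) [0.40041916 0.19670455 0.02      ]
```

View pics/crop1.png

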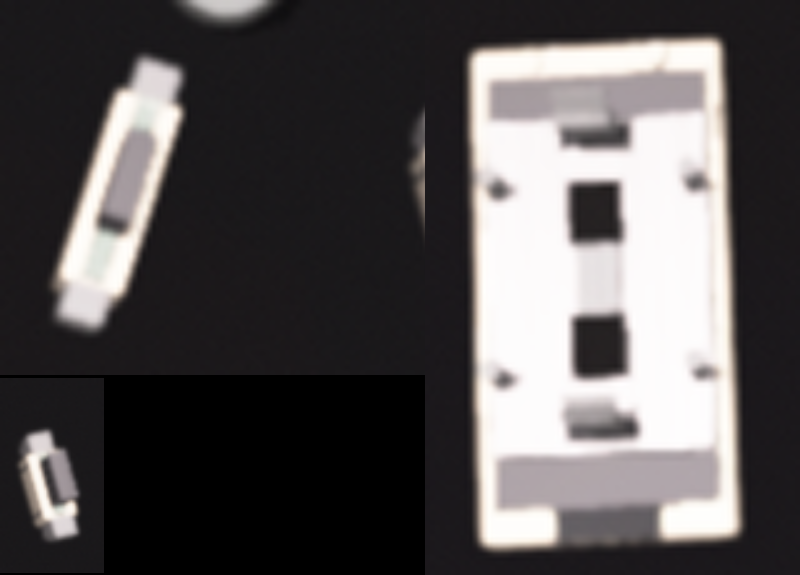

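The crop confirms it. The white cartridge spanning about (396.6,142.4) to (381.4,195.6) is ~130 mm long, so it is the target. The one at (459,171) is short and the third is turquoise. Moving above the target, turned to yaw −18.5°.

```bash
python3 -m pendant '[[0.0322,-0.0222,0,0,0,0,1],[0.0322,-0.0222,0,0,0,0,1],[0.0322,-0.0222,0,0,0,0,1],[0.0322,-0.0222,0,0,0,0,1],[0.0322,-0.0222,0,0,0,0,1],[0.0322,-0.0222,0,0,0,0,1],[0.0322,-0.0222,0,0,0,0,1],[0.0322,-0.0222,0,0,0,0,1],[0.0322,-0.0222,0,0,0,0,1],[0.0322,-0.0222,0,0,0,0,1]]'
python3 -m pendant '[[0.0322,-0.0222,0,0,0,0,1],[0.0322,-0.0222,0,0,0,0,1],[0.0322,-0.0222,0,0,0,0,1],[0.0322,-0.0222,0,0,0,0,1],[0,0,0,0,0,6.8,1],[0,0,0,0,0,6.8,1],[0,0,0,0,0,6.8,1],[0,0,0,0,0,6.8,1],[0,0,0,0,0,6.8,1],[0,0,0,0,0,6.8,1]]'
python3 - <<'E'
from h import *
s=manip.read_state();c=manip.calibration('wrist');im=manip.read_camera('wrist')
cv2.imwrite('pics/w1.png',im[:,:,::-1]);print(s['eef_pos'],s['ee_rot'],c);import pickle;pickle.dump(c,open('w1.pkl','wb'))
E
```

```text
t: 0.93
eef_pos: [0.4707, -0.2943, 0.3035]
ee_rot: [-0.0, 0.981, 0.194, -0.0]
force: [0.9, 0.4, 0.3]
grip_width: 0.0851
grip_force: 0.0
t: 1.77
eef_pos: [0.5553, -0.1647, 0.3032]
ee_rot: [-0.0, 0.987, -0.163, -0.001]
force: [-0.5, 0.2, -0.1]
grip_width: 0.0854
grip_force: 0.0
[ 0.55525843 -0.16471658  0.30320364] [-1.05804491e-04  9.86678211e-01 -1.62682891e-01 -6.11427087e-04] {'fx': 275.3829621302296, 'fy': 275.3829621302296, 'cx': 319.63765750970987, 'cy': 199.5751554596575, 'R': array([[-3.20787793e-01, -9.47150954e-01, -5.12036948e-04],
       [-9.11830017e-01,  3.08678700e-01,  2.70709219e-01],
       [-2.56244440e-01,  8.73071034e-02, -9.62661029e-01]]), 't': array([0.02138607, 0.52283958, 0.5349861 ])}
```

View pics/w1.png

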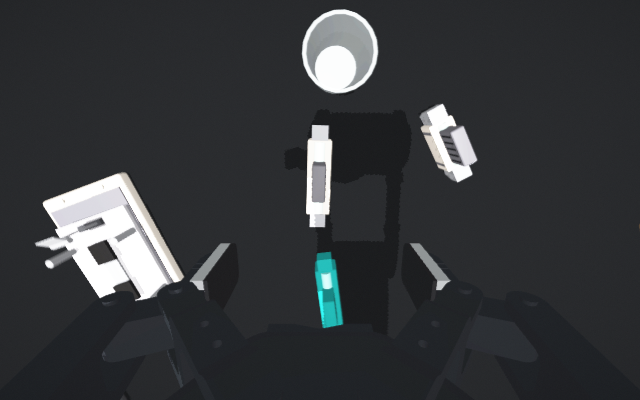

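Wrist view: the long white cartridge runs from (320,125) to (317,227) with its grip at (319,182). The turquoise one is nearer the gripper, at (328,290). The short one is at (449,145), the beaker at (340,50) and part of the bay at (115,240). I'll fit the cartridge pose by matching its box silhouette in both images.

```bash
cat > fit.py <<'E'
from h import *
from scipy.optimize import minimize
def boxpts(L,W,z0,z1,x0=0): return np.array([[x0+sx*L/2,sy*W/2,z] for sx in(-1,1) for sy in(-1,1) for z in(z0,z1)])
PARTS=[boxpts(.13,.020,.014,.032),boxpts(.120,.020,0,.014),boxpts(.044,.016,.032,.066)]
def mask(c,p,body,shape=(400,640),K=4):
    m=np.zeros((shape[0]*K,shape[1]*K),np.uint8)
    a=p[2];Rz=np.array([[np.cos(a),-np.sin(a),0],[np.sin(a),np.cos(a),0],[0,0,1]])
    for P in PARTS+[boxpts(body,.030,0,.032)]:
        q=np.array([proj(c,Rz@x+[p[0],p[1],0]) for x in P]); q=((q+.5)*K).astype(np.float32)
        cv2.fillConvexPoly(m,cv2.convexHull(q).round().astype(np.int32)[:,0],255)
    return cv2.resize(m,shape[::-1],interpolation=cv2.INTER_AREA)/255.
def fit(c,im,roi,p0):
    r0,r1,c0,c1=roi; g=im.max(2).astype(float); obs=np.clip((g-45)/60,0,1)[r0:r1,c0:c1]
    best=None
    for body in(.095,.10,.105):
        f=lambda p:np.abs(mask(c,[p[0],p[1],p[2]],body)[r0:r1,c0:c1]-obs).sum()
        r=minimize(f,p0,method='Nelder-Mead',options=dict(initial_simplex=np.array([p0]+[np.array(p0)+d for d in([.006,0,0],[0,.006,0],[0,0,.06])]),maxiter=90))
        if best is None or r.fun<best[0]: best=(r.fun,r.x,body,obs.sum())
    return best
E
python3 - <<'E'
from fit import *
import pickle
p0=[.556,-.165,np.radians(-18.5)]
cw=pickle.load(open('w1.pkl','rb'))
o=-np.array(cw['R']).T@cw['t'];print('cam',o)
a=fit(cw,cv2.imread('pics/w1.png'),(110,240,297,338),p0);print(a,np.degrees(a[1][2]))
a=fit(manip.calibration('top'),cv2.imread('pics/top0.png'),(137,205,370,406),p0);print(a,np.degrees(a[1][2]))
E
```

```text
cam [ 0.62068843 -0.18784169  0.37348372]
(np.float64(135.48823529411766), array([ 0.55699518, -0.16412913, -0.35981768]), 0.095, np.float64(2386.5666666666666)) -20.616034691865075
(np.float64(89.80588235294118), array([ 0.55897591, -0.16455162, -0.33881181]), 0.1, np.float64(789.0333333333333)) -19.412486645037458
```

```bash
python3 -m pendant '[[0.0019,-0.0013,0.02,0,0,1.5,1],[0,0,0.025,0,0,0,1],[0,0,0.025,0,0,0,1],[0,0,0.025,0,0,0,1],[0,0,0.025,0,0,0,1],[0,0,0.02,0,0,0,1],[0,0,0.02,0,0,0,1],[0,0,0,0,0,0,1],[0,0,0,0,0,0,1],[0,0,0,0,0,0,1]]' 60
python3 - <<'E'
from fit import *
s=manip.read_state();c=manip.calibration('wrist');im=manip.read_camera('wrist')[:,:,::-1]
cv2.imwrite('pics/w2.png',im);print(s['eef_pos'],s['ee_rot'],s['force'])
q=s['ee_rot'];yaw=2*np.arctan2(q[2],q[1]);print(np.degrees(yaw))
E
```

```text
t: 2.65
eef_pos: [0.5583, -0.1646, 0.1448]
ee_rot: [0.0, 0.985, -0.172, 0.0]
force: [0.4, 0.1, 0.2]
grip_width: 0.0852
grip_force: 0.0
[ 0.5582743  -0.16457682  0.14475956] [ 7.84269033e-05  9.85031052e-01 -1.72376326e-01  4.72519964e-04] [0.42711154 0.08191104 0.24346139]
-19.85202729354262
```

View pics/w2.png

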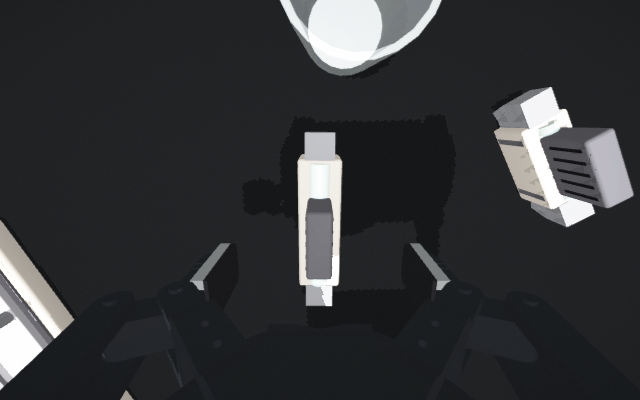

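Wrist view: the cartridge is nicely aligned. Its far end top edge is at (320,132), the near end at (319,306), and the grip lies between rows 200 and 279. The beaker is clear at the top of the picture.

```bash
python3 - <<'E'
from fit import *
s=manip.read_state();c=manip.calibration('wrist')
q=s['ee_rot'];yaw=2*np.arctan2(q[2],q[1]);R=np.array([[np.cos(yaw),np.sin(yaw)],[np.sin(yaw),-np.cos(yaw)]])
for n,p,z in(('far',(320,132),.032),('near',(319,306),.032),('gripnear',(319,279),.066),('gripL',(306,240),.066),('gripR',(332.5,240),.066)):
    X=ray(c,*p,z);print(n,X,'tool xy',R.T@(X[:2]-s['eef_pos'][:2]))
a=fit(c,cv2.imread('pics/w2.png'),(122,312,285,355),[.5575,-.164,np.radians(-20)]);print(a[0],a[1],np.degrees(a[1][2]),a[3],R.T@(a[1][:2]-s['eef_pos'][:2]))
E
```

```text
far [ 0.61832344 -0.18731883  0.032     ] tool xy [0.06366308 0.00101168]
near [ 0.49508242 -0.14205466  0.032     ] tool xy [-0.0676256   0.00032087]
gripnear [ 0.53694432 -0.15729725  0.066     ] tool xy [-0.02307515  0.00043089]
gripL [ 0.56391715 -0.1589068   0.066     ] tool xy [ 0.00283951 -0.00722125]
gripR [ 0.55861918 -0.17359538  0.066     ] tool xy [0.00284828 0.00839358]
205.92254901960786 [ 0.55711123 -0.164405   -0.35166571] -20.14896078858928 6761.616666666667 [-0.00169301  0.00026255]
```

```bash
python3 -m pendant '[[-0.0015,0.0003,0.01,0,0,0.3,1],[0,0,0.01,0,0,0,1],[0,0,0.009,0,0,0,1],[0,0,0.006,0,0,0,1],[0,0,0,0,0,0,1],[0,0,0,0,0,0,1],[0,0,0,0,0,0,0.1],[0,0,0,0,0,0,0],[0,0,0,0,0,0,0],[0,0,0,0,0,0,0]]' 60
python3 -m pendant '[[0,0,0,0,0,0,0],[0,0,0,0,0,0,0],[0,0,0,0,0,0,0],[0,0,0,0,0,0,0],[0,0,0,0,0,0,0],[0,0,-0.005,0,0,0,0],[0,0,-0.01,0,0,0,0],[0,0,-0.01,0,0,0,0],[0,0,-0.01,0,0,0,0],[0,0,-0.01,0,0,0,0]]'
```

```text
t: 3.53
eef_pos: [0.5566, -0.1643, 0.1094]
ee_rot: [0.0, 0.984, -0.175, 0.0]
force: [-0.5, -0.1, 0.2]
grip_width: 0.0387
grip_force: 0.0
t: 4.37
eef_pos: [0.5565, -0.1642, 0.1554]
ee_rot: [0.0, 0.984, -0.175, 0.0]
force: [0.3, 0.5, -1.3]
grip_width: 0.0153
grip_force: 58.5
```

Held: opening 15.3 mm at 58 N. Lifting and carrying it above the bay.

```bash
python3 -m pendant '[[-0.0137,-0.0272,-0.015,0,0,0,0],[-0.0137,-0.0272,-0.015,0,0,0,0],[-0.0137,-0.0272,-0.015,0,0,0,0],[-0.0137,-0.0272,-0.015,0,0,0,0],[-0.0137,-0.0272,-0.015,0,0,0,0],[-0.0137,-0.0272,-0.015,0,0,0,0],[-0.0137,-0.0272,-0.015,0,0,0,0],[-0.0137,-0.0272,-0.015,0,0,0,0],[-0.0137,-0.0272,-0.015,0,0,0,0],[-0.0137,-0.0272,-0.015,0,0,0,0]]'
python3 -m pendant '[[0,0,0,0,0,-5.3,0],[0,0,0,0,0,-5.3,0],[0,0,0,0,0,-5.3,0],[0,0,0,0,0,-5.3,0],[0,0,0,0,0,0,0],[0,0,0,0,0,0,0],[0,0,0,0,0,0,0],[0,0,0,0,0,0,0],[0,0,0,0,0,0,0],[0,0,0,0,0,0,0]]'
python3 - <<'E'
from fit import *
import pickle
s=manip.read_state();c=manip.calibration('wrist');im=manip.read_camera('wrist')[:,:,::-1]
cv2.imwrite('pics/w3.png',im);print(s['eef_pos'],s['ee_rot'],s['force']);pickle.dump((s,c),open('w3.pkl','wb'))
cv2.imwrite('pics/top3.png',manip.read_camera('top')[:,:,::-1])
E
```

```text
t: 5.2
eef_pos: [0.5211, 0.1398, 0.306]
ee_rot: [-0.0, 0.984, -0.175, 0.001]
force: [1.4, -0.1, -2.2]
grip_width: 0.0156
grip_force: 58.7
t: 6.03
eef_pos: [0.5216, 0.1383, 0.3039]
ee_rot: [0.0, 1.0, 0.008, -0.0]
force: [0.3, 0.8, -0.9]
grip_width: 0.0151
grip_force: 59.0
[0.5216464  0.1383083  0.30387755] [ 1.52448378e-07  9.99966094e-01  8.23463345e-03 -4.23129437e-05] [ 0.29565384  0.76869508 -0.87495004]
```

View pics/w3.png

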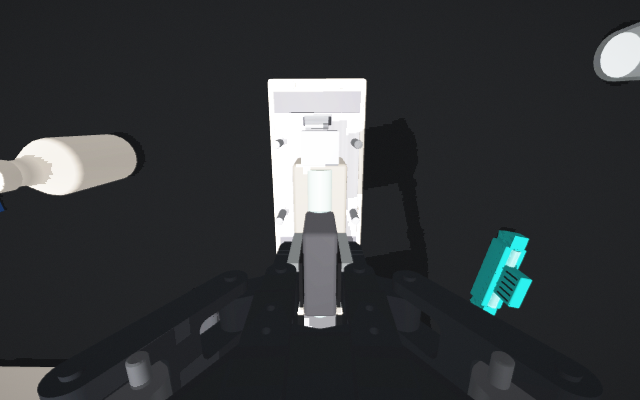

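Wrist view: the cartridge hangs upright, its top end at (320,128). The bay is behind it, with far housing corners at (269,79) and (366,79) and stud tops near (277,144) and (358,144). I'll fit the housing outline in both views, plus the held cartridge's end in the wrist view.

```bash
cat > bay.py <<'E'
from fit import *
def bfit(c,im,roi,p0):
    r0,r1,c0,c1=roi;g=im.max(2)[r0:r1,c0:c1];b=(np.clip((g.astype(float)-40)/120,0,1))
    m=(b>.3).astype(np.uint8);cs,_=cv2.findContours(m,cv2.RETR_EXTERNAL,cv2.CHAIN_APPROX_NONE);k=max(cs,key=cv2.contourArea)
    f=np.zeros_like(m);cv2.drawContours(f,[k],-1,1,-1);f2=cv2.erode(f,np.ones((5,5)),borderValue=1);obs=np.where(f2>0,1,b*cv2.dilate(f,np.ones((3,3))))
    P=boxpts(.24,.12,0,.02)
    def F(p):
        a=p[2];R=np.array([[np.cos(a),-np.sin(a),0],[np.sin(a),np.cos(a),0],[0,0,1]])
        q=np.array([proj(c,R@x+[p[0],p[1],0]) for x in P]);q=((q+.5-[c0,r0])*8).astype(np.float32)
        M=np.zeros((obs.shape[0]*8,obs.shape[1]*8),np.uint8);cv2.fillConvexPoly(M,cv2.convexHull(q).round().astype(np.int32)[:,0],255)
        return np.abs(cv2.resize(M,obs.shape[::-1],interpolation=cv2.INTER_AREA)/255.-obs).sum()
    r=minimize(F,p0,method='Nelder-Mead',options=dict(initial_simplex=np.array([p0]+[np.array(p0)+d for d in([.006,0,0],[0,.006,0],[0,0,.03])])))
    return r.x,r.fun,obs.sum()
E
python3 - <<'E'
from bay import *
import pickle
s,c=pickle.load(open('w3.pkl','rb'));p0=[.522,.138,.017]
for n,cc,f,roi in(('top','',"pics/top0.png",(130,250,225,300)),('wr',c,'pics/w3.png',(70,225,255,385))):
    x,fun,t=bfit(cc or manip.calibration('top'),cv2.imread(f),roi,p0);print(n,x,np.degrees(x[2]),fun,t)
print('far corners',ray(c,269,79,.02),ray(c,366,79,.02))
print('studs',ray(c,277,144,.064),ray(c,358,144,.064))
zt=s['eef_pos'][2]-.1094+.032
print('cart far end',ray(c,320,128,zt)[:2]-s['eef_pos'][:2])
E
```

```text
top [0.52294022 0.14058915 0.01400049] 0.8021690825703276 119.12009803921568 5230.941666666666
wr [0.52183677 0.14027265 0.02380016] 1.3636488889828455 156.83333333333334 13690.666666666666
far corners [0.63944799 0.19950685 0.02      ] [0.64137659 0.08409414 0.02      ]
studs [0.56689723 0.18523874 0.064     ] [0.56839927 0.09555677 0.064     ]
cart far end [ 0.06621116 -0.00015793]
```

```bash
python3 - <<'E'
import cv2
im=cv2.imread('pics/w3.png')[72:262,255:385]
cv2.imwrite('pics/crop2.png',cv2.resize(im,None,fx=3.15,fy=3.15,interpolation=cv2.INTER_CUBIC))
E
```

```text
(no output)
```

View pics/crop2.png

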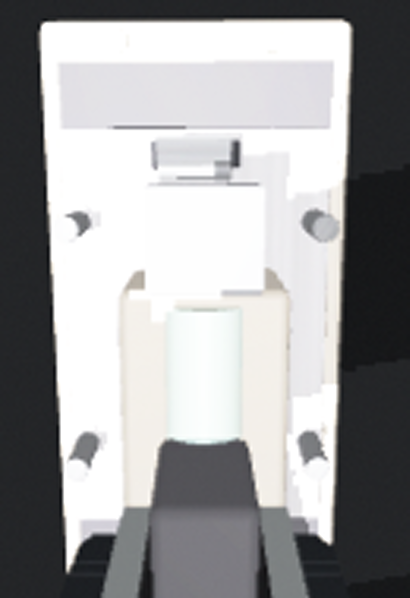

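```bash
python3 - <<'E'
from bay import *
import pickle
s,c=pickle.load(open('w3.pkl','rb'))
P=np.array([ray(c,255+u/3.15,72+v/3.15,.064)[:2] for u,v in((70,232),(328,225),(78,468),(322,466))]);print(P,P.mean(0))
e=P[:2].mean(0)-P[2:].mean(0);f=P[[0,2]].mean(0)-P[[1,3]].mean(0);print(e,np.degrees(np.arctan2(e[1],e[0])),f,np.degrees(np.arctan2(-f[0],f[1])))
for z in(.095,.105,.117):
  a,b=[ray(c,255+u/3.15,72+138/3.15,z) for u in(152,240)];print(z,(a+b)/2,np.linalg.norm(a-b))
E
```

```text
[[0.56510071 0.18503726]
 [0.56904127 0.09434347]
 [0.47693249 0.18418556]
 [0.47929199 0.09164719]] [0.52259161 0.13880337]
[0.08895875 0.00177399] 1.1424236930507246 [-0.00315003  0.09161608] 1.9692218243953963
0.095 [0.59682215 0.14085625 0.095     ] 0.02710907083050815
0.105 [0.59659931 0.14076679 0.105     ] 0.026138270413994708
0.117 [0.5963319  0.14065945 0.117     ] 0.02497330991417856
```

Bay estimate (0.522, 0.1397), yaw 1.15°, from the housing fits, studs and clip, which agree to about 1 mm. Correcting, then descending to just above the highest possible lead-ins.

```bash
python3 -m pendant '[[0.0003,-0.0014,0,0,0,-0.2,0],[0,0,0.009,0,0,0,0],[0,0,0.009,0,0,0,0],[0,0,0.009,0,0,0,0],[0,0,0.009,0,0,0,0],[0,0,0.009,0,0,0,0],[0,0,0.009,0,0,0,0],[0,0,0.009,0,0,0,0],[0,0,0.009,0,0,0,0],[0,0,0,0,0,0,0]]' 70
python3 -m pendant '[[0,0,0,0,0,0,0],[0,0,0,0,0,0,0],[0,0,0,0,0,0,0],[0,0,0.001,0,0,0,0],[0,0,0.001,0,0,0,0],[0,0,0.001,0,0,0,0],[0,0,0,0,0,0,0],[0,0,0,0,0,0,0],[0,0,0,0,0,0,0],[0,0,0,0,0,0,0]]'
python3 - <<'E'
from h import *
s=manip.read_state();print(s['eef_pos'],s['ee_rot'],s['force'],s['moment'])
w=manip.read_camera('wrist')[:,:,::-1];sc=manip.read_camera('scene')[:,:,::-1]
a=cv2.resize(w[60:340,230:410],None,fx=2.1,fy=2.1);b=cv2.resize(sc[170:300,280:420],(400,371),interpolation=cv2.INTER_CUBIC)
H=np.zeros((600,790,3),np.uint8);H[:a.shape[0],:a.shape[1]]=a;H[:371,385:785]=b;cv2.imwrite('pics/c4.png',H)
E
```

```text
t: 6.97
eef_pos: [0.5206, 0.1395, 0.2292]
ee_rot: [0.0, 1.0, 0.01, -0.002]
force: [-0.4, 0.3, -2.2]
grip_width: 0.0151
grip_force: 70.3
t: 7.8
eef_pos: [0.5219, 0.1399, 0.2289]
ee_rot: [-0.0, 1.0, 0.01, 0.0]
force: [0.0, -0.1, -1.0]
grip_width: 0.0145
grip_force: 70.4
[0.52193747 0.13985477 0.22893639] [-2.25140915e-05  9.99945925e-01  1.03993009e-02  4.57505730e-05] [ 0.01020105 -0.08998618 -0.97037689] [-0.01928309  0.01041503  0.0214406 ]
```

View pics/c4.png

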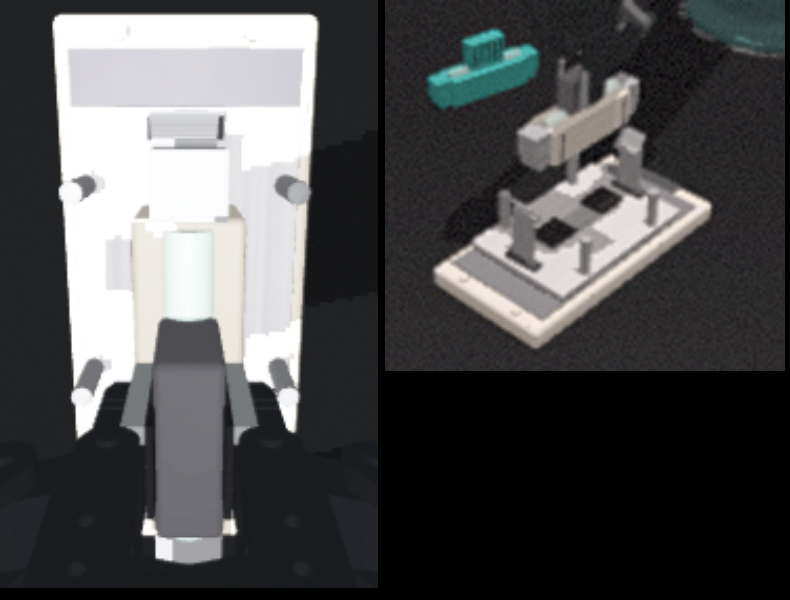

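View: the clip is centred at crop column 186 and the cartridge end at 189, so a further ~1.3 mm to +y is needed. The scene inset shows the lamp level above both clips. Correcting and feeling down.

```bash
python3 -m pendant '[[0,-0.0013,0.001,0,0,0,0],[0,0,0.0015,0,0,0,0],[0,0,0.0015,0,0,0,0],[0,0,0.0015,0,0,0,0],[0,0,0.0015,0,0,0,0],[0,0,0.0015,0,0,0,0],[0,0,0.0015,0,0,0,0],[0,0,0,0,0,0,0],[0,0,0,0,0,0,0],[0,0,0,0,0,0,0]]'
python3 -m pendant '[[0,0,0.001,0,0,0,0],[0,0,0.001,0,0,0,0],[0,0,0.001,0,0,0,0],[0,0,0.001,0,0,0,0],[0,0,0.001,0,0,0,0],[0,0,0.001,0,0,0,0],[0,0,0,0,0,0,0],[0,0,0,0,0,0,0],[0,0,0,0,0,0,0],[0,0,0,0,0,0,0]]'
```

```text
t: 8.73
eef_pos: [0.5219, 0.1411, 0.219]
ee_rot: [-0.0, 1.0, 0.01, 0.0]
force: [-0.9, -0.4, -1.4]
grip_width: 0.0147
grip_force: 70.4
t: 9.57
eef_pos: [0.5219, 0.1411, 0.2129]
ee_rot: [-0.0, 1.0, 0.01, 0.0]
force: [0.3, 0.9, -0.8]
grip_width: 0.0149
grip_force: 70.4
```

```bash
python3 -m pendant '[[0,0,0.001,0,0,0,0],[0,0,0.001,0,0,0,0],[0,0,0.001,0,0,0,0],[0,0,0.001,0,0,0,0],[0,0,0.001,0,0,0,0],[0,0,0.001,0,0,0,0],[0,0,0,0,0,0,0],[0,0,0,0,0,0,0],[0,0,0,0,0,0,0],[0,0,0,0,0,0,0]]'
```

```text
t: 10.4
eef_pos: [0.5219, 0.1412, 0.207]
ee_rot: [-0.0, 1.0, 0.01, 0.0]
force: [-0.7, -0.1, -1.8]
grip_width: 0.015
grip_force: 70.4
```

```bash
python3 -m pendant '[[0,0,0.001,0,0,0,0],[0,0,0.001,0,0,0,0],[0,0,0.001,0,0,0,0],[0,0,0.001,0,0,0,0],[0,0,0,0,0,0,0],[0,0,0,0,0,0,0],[0,0,0,0,0,0,0],[0,0,0,0,0,0,0],[0,0,0,0,0,0,0],[0,0,0,0,0,0,0]]'
```

```text
t: 11.23
eef_pos: [0.5219, 0.1411, 0.203]
ee_rot: [-0.0, 1.0, 0.01, 0.0]
force: [-0.3, -0.0, -1.6]
grip_width: 0.015
grip_force: 70.4
```

```bash
python3 -m pendant '[[0,0,0.0008,0,0,0,0],[0,0,0.0008,0,0,0,0],[0,0,0.0008,0,0,0,0],[0,0,0.0008,0,0,0,0],[0,0,0.0008,0,0,0,0],[0,0,0,0,0,0,0],[0,0,0,0,0,0,0],[0,0,0,0,0,0,0],[0,0,0,0,0,0,0],[0,0,0,0,0,0,0]]'
```

```text
t: 12.07
eef_pos: [0.5219, 0.1411, 0.1989]
ee_rot: [-0.0, 1.0, 0.01, 0.0]
force: [-0.5, -0.3, -1.1]
grip_width: 0.0151
grip_force: 70.4
```

```bash
python3 -m pendant '[[0,0,0.0008,0,0,0,0],[0,0,0.0008,0,0,0,0],[0,0,0.0008,0,0,0,0],[0,0,0.0008,0,0,0,0],[0,0,0.0008,0,0,0,0],[0,0,0,0,0,0,0],[0,0,0,0,0,0,0],[0,0,0,0,0,0,0],[0,0,0,0,0,0,0],[0,0,0,0,0,0,0]]'
```

```text
t: 12.9
eef_pos: [0.5219, 0.1411, 0.1949]
ee_rot: [-0.0, 1.0, 0.01, 0.0]
force: [0.1, -0.6, -1.8]
grip_width: 0.0151
grip_force: 70.4
```

```bash
python3 -m pendant '[[0,0,0.0008,0,0,0,0],[0,0,0.0008,0,0,0,0],[0,0,0.0008,0,0,0,0],[0,0,0.0008,0,0,0,0],[0,0,0.0008,0,0,0,0],[0,0,0,0,0,0,0],[0,0,0,0,0,0,0],[0,0,0,0,0,0,0],[0,0,0,0,0,0,0],[0,0,0,0,0,0,0]]'
```

```text
t: 13.73
eef_pos: [0.5219, 0.1411, 0.191]
ee_rot: [-0.0, 1.0, 0.01, 0.0]
force: [0.1, -0.0, -0.1]
grip_width: 0.0151
grip_force: 70.4
```

```bash
python3 -m pendant '[[0,0,0.0006,0,0,0,0],[0,0,0.0006,0,0,0,0],[0,0,0.0006,0,0,0,0],[0,0,0.0006,0,0,0,0],[0,0,0.0006,0,0,0,0],[0,0,0,0,0,0,0],[0,0,0,0,0,0,0],[0,0,0,0,0,0,0],[0,0,0,0,0,0,0],[0,0,0,0,0,0,0]]'
```

```text
t: 14.57
eef_pos: [0.5219, 0.1411, 0.1879]
ee_rot: [-0.0, 1.0, 0.01, 0.0]
force: [0.5, 0.4, -1.4]
grip_width: 0.0148
grip_force: 70.4
```

```bash
python3 -m pendant '[[0,0,0.0006,0,0,0,0],[0,0,0.0006,0,0,0,0],[0,0,0.0006,0,0,0,0],[0,0,0.0006,0,0,0,0],[0,0,0.0006,0,0,0,0],[0,0,0,0,0,0,0],[0,0,0,0,0,0,0],[0,0,0,0,0,0,0],[0,0,0,0,0,0,0],[0,0,0,0,0,0,0]]'
```

```text
t: 15.4
eef_pos: [0.5219, 0.1411, 0.1849]
ee_rot: [-0.0, 1.0, 0.01, 0.0]
force: [-0.9, -0.8, -1.6]
grip_width: 0.0153
grip_force: 70.4
```

```bash
python3 -m pendant '[[0,0,0.0006,0,0,0,0],[0,0,0.0006,0,0,0,0],[0,0,0.0006,0,0,0,0],[0,0,0.0006,0,0,0,0],[0,0,0.0006,0,0,0,0],[0,0,0,0,0,0,0],[0,0,0,0,0,0,0],[0,0,0,0,0,0,0],[0,0,0,0,0,0,0],[0,0,0,0,0,0,0]]'
```

```text
t: 16.23
eef_pos: [0.5223, 0.1412, 0.1824]
ee_rot: [-0.0, 1.0, 0.01, 0.001]
force: [-1.1, -0.1, 3.9]
grip_width: 0.0148
grip_force: 71.2
```

```bash
python3 -m pendant '[[0,0,0.0005,0,0,0,0],[0,0,0.0005,0,0,0,0],[0,0,0.0005,0,0,0,0],[0,0,0.0005,0,0,0,0],[0,0,0,0,0,0,0],[0,0,0,0,0,0,0],[0,0,0,0,0,0,0],[0,0,0,0,0,0,0],[0,0,0,0,0,0,0],[0,0,0,0,0,0,0]]'
python3 - <<'E'
from cell import manip
import numpy as np
print(np.mean([manip.read_state()['force'] for _ in range(3)],0),manip.read_state()['moment'])
E
```

```text
t: 17.07
eef_pos: [0.5224, 0.1413, 0.1805]
ee_rot: [-0.0, 1.0, 0.01, 0.001]
force: [-0.2, -0.9, 5.9]
grip_width: 0.015
grip_force: 71.6
[-0.24633963 -0.94699646  5.88092969] [ 0.0450594   0.07980795 -0.03680861]
```

```bash
python3 -m pendant '[[0,0,0.0005,0,0,0,0],[0,0,0.0005,0,0,0,0],[0,0,0.0005,0,0,0,0],[0,0,0.0005,0,0,0,0],[0,0,0,0,0,0,0],[0,0,0,0,0,0,0],[0,0,0,0,0,0,0],[0,0,0,0,0,0,0],[0,0,0,0,0,0,0],[0,0,0,0,0,0,0]]'
```

```text
t: 17.9
eef_pos: [0.5226, 0.1413, 0.1789]
ee_rot: [-0.0, 1.0, 0.01, 0.001]
force: [-1.6, -1.7, 7.3]
grip_width: 0.0149
grip_force: 71.9
```

```bash
python3 -m pendant '[[0,0,0.0005,0,0,0,0],[0,0,0.0005,0,0,0,0],[0,0,0.0005,0,0,0,0],[0,0,0.0005,0,0,0,0],[0,0,0,0,0,0,0],[0,0,0,0,0,0,0],[0,0,0,0,0,0,0],[0,0,0,0,0,0,0],[0,0,0,0,0,0,0],[0,0,0,0,0,0,0]]'
```

```text
t: 18.73
eef_pos: [0.5228, 0.1414, 0.1774]
ee_rot: [-0.0, 1.0, 0.01, 0.001]
force: [-2.1, 0.7, 9.2]
grip_width: 0.0149
grip_force: 72.2
```

```bash
python3 -m pendant '[[0,0,0.0005,0,0,0,0],[0,0,0.0005,0,0,0,0],[0,0,0.0005,0,0,0,0],[0,0,0.0005,0,0,0,0],[0,0,0,0,0,0,0],[0,0,0,0,0,0,0],[0,0,0,0,0,0,0],[0,0,0,0,0,0,0],[0,0,0,0,0,0,0],[0,0,0,0,0,0,0]]'
python3 - <<'E'
from cell import manip
print(manip.read_state()['moment'],manip.read_state()['ee_rot'])
E
```

```text
t: 19.57
eef_pos: [0.523, 0.1414, 0.1758]
ee_rot: [-0.0, 1.0, 0.01, 0.001]
force: [-1.3, -0.2, 11.6]
grip_width: 0.0147
grip_force: 72.5
[-0.01650811  0.22485295  0.00794857] [-3.68465357e-04  9.99945367e-01  1.03578787e-02  1.35734949e-03]
```

```bash
python3 -m pendant '[[-0.0004,0,0.0004,0,0,0,0],[-0.0004,0,0.0004,0,0,0,0],[0,0,0.0004,0,0,0,0],[0,0,0.0004,0,0,0,0],[0,0,0.0004,0,0,0,0],[0,0,0,0,0,0,0],[0,0,0,0,0,0,0],[0,0,0,0,0,0,0],[0,0,0,0,0,0,0],[0,0,0,0,0,0,0]]'
```

```text
t: 20.4
eef_pos: [0.5226, 0.1415, 0.1742]
ee_rot: [-0.0, 1.0, 0.01, 0.002]
force: [-1.3, -0.8, 12.4]
grip_width: 0.0145
grip_force: 72.6
```

```bash
python3 -m pendant '[[0,0,0.0004,0,0,0,0],[0,0,0.0004,0,0,0,0],[0,0,0.0004,0,0,0,0],[0,0,0.0004,0,0,0,0],[0,0,0.0004,0,0,0,0],[0,0,0,0,0,0,0],[0,0,0,0,0,0,0],[0,0,0,0,0,0,0],[0,0,0,0,0,0,0],[0,0,0,0,0,0,0]]'
```

```text
t: 21.23
eef_pos: [0.522, 0.1414, 0.1708]
ee_rot: [-0.0, 1.0, 0.01, 0.001]
force: [1.7, -0.5, 7.2]
grip_width: 0.0151
grip_force: 71.7
```

```bash
python3 -m pendant '[[0,0,0.0004,0,0,0,0],[0,0,0.0004,0,0,0,0],[0,0,0.0004,0,0,0,0],[0,0,0.0004,0,0,0,0],[0,0,0.0004,0,0,0,0],[0,0,0,0,0,0,0],[0,0,0,0,0,0,0],[0,0,0,0,0,0,0],[0,0,0,0,0,0,0],[0,0,0,0,0,0,0]]'
```

```text
t: 22.07
eef_pos: [0.5219, 0.1413, 0.1687]
ee_rot: [-0.0, 1.0, 0.01, 0.001]
force: [0.3, 0.1, 5.5]
grip_width: 0.0149
grip_force: 71.6
```

```bash
python3 -m pendant '[[0,0,0.0008,0,0,0,0],[0,0,0.0008,0,0,0,0],[0,0,0.0008,0,0,0,0],[0,0,0.0008,0,0,0,0],[0,0,0.0008,0,0,0,0],[0,0,0,0,0,0,0],[0,0,0,0,0,0,0],[0,0,0,0,0,0,0],[0,0,0,0,0,0,0],[0,0,0,0,0,0,0]]'
```

```text
t: 22.9
eef_pos: [0.5219, 0.1413, 0.1646]
ee_rot: [-0.0, 1.0, 0.01, 0.001]
force: [0.2, 0.5, 5.5]
grip_width: 0.0151
grip_force: 71.6
```

```bash
python3 -m pendant '[[0,0,0.0008,0,0,0,0],[0,0,0.0008,0,0,0,0],[0,0,0.0008,0,0,0,0],[0,0,0.0008,0,0,0,0],[0,0,0.0008,0,0,0,0],[0,0,0,0,0,0,0],[0,0,0,0,0,0,0],[0,0,0,0,0,0,0],[0,0,0,0,0,0,0],[0,0,0,0,0,0,0]]'
```

```text
t: 23.73
eef_pos: [0.5219, 0.1413, 0.1606]
ee_rot: [-0.0, 1.0, 0.01, 0.001]
force: [0.8, 0.6, 6.0]
grip_width: 0.0149
grip_force: 71.6
```

```bash
python3 -m pendant '[[0,0,0.0006,0,0,0,0],[0,0,0.0006,0,0,0,0],[0,0,0.0006,0,0,0,0],[0,0,0.0006,0,0,0,0],[0,0,0.0006,0,0,0,0],[0,0,0,0,0,0,0],[0,0,0,0,0,0,0],[0,0,0,0,0,0,0],[0,0,0,0,0,0,0],[0,0,0,0,0,0,0]]'
```

```text
t: 24.57
eef_pos: [0.5219, 0.1413, 0.1576]
ee_rot: [-0.0, 1.0, 0.01, 0.001]
force: [0.1, 0.6, 6.5]
grip_width: 0.0153
grip_force: 71.6
```

Friction is steady at ~7 N. The snap should come near TCP 0.150–0.153, so I'm going finer.

```bash
python3 -m pendant '[[0,0,0.0005,0,0,0,0],[0,0,0.0005,0,0,0,0],[0,0,0.0005,0,0,0,0],[0,0,0.0005,0,0,0,0],[0,0,0,0,0,0,0],[0,0,0,0,0,0,0],[0,0,0,0,0,0,0],[0,0,0,0,0,0,0],[0,0,0,0,0,0,0],[0,0,0,0,0,0,0]]'
```

```text
t: 25.4
eef_pos: [0.5219, 0.1413, 0.1556]
ee_rot: [-0.0, 1.0, 0.01, 0.001]
force: [1.6, 0.1, 5.2]
grip_width: 0.0149
grip_force: 71.6
```

```bash
python3 -m pendant '[[0,0,0.0005,0,0,0,0],[0,0,0.0005,0,0,0,0],[0,0,0.0005,0,0,0,0],[0,0,0,0,0,0,0],[0,0,0,0,0,0,0],[0,0,0,0,0,0,0],[0,0,0,0,0,0,0],[0,0,0,0,0,0,0],[0,0,0,0,0,0,0],[0,0,0,0,0,0,0]]'
```

```text
t: 26.23
eef_pos: [0.5208, 0.1411, 0.1528]
ee_rot: [0.0, 1.0, 0.01, -0.0]
force: [3.4, 1.4, -4.9]
grip_width: 0.0149
grip_force: 69.9
```

```bash
python3 -m pendant '[[0,0,0.0005,0,0,0,0],[0,0,0.0005,0,0,0,0],[0,0,0,0,0,0,0],[0,0,0,0,0,0,0],[0,0,0,0,0,0,0],[0,0,0,0,0,0,0],[0,0,0,0,0,0,0],[0,0,0,0,0,0,0],[0,0,0,0,0,0,0],[0,0,0,0,0,0,0]]'
```

```text
t: 27.07
eef_pos: [0.521, 0.1411, 0.1523]
ee_rot: [0.0, 1.0, 0.01, -0.0]
force: [2.3, 0.7, -5.4]
grip_width: 0.0148
grip_force: 70.0
```

```bash
python3 -m pendant '[[0,0,0.0005,0,0,0,0],[0,0,0.0005,0,0,0,0],[0,0,0,0,0,0,0],[0,0,0,0,0,0,0],[0,0,0,0,0,0,0],[0,0,0,0,0,0,0],[0,0,0,0,0,0,0],[0,0,0,0,0,0,0],[0,0,0,0,0,0,0],[0,0,0,0,0,0,0]]'
```

```text
t: 27.9
eef_pos: [0.5208, 0.141, 0.1511]
ee_rot: [0.0, 1.0, 0.01, -0.0]
force: [2.6, -0.3, -7.8]
grip_width: 0.0152
grip_force: 69.8
```

```bash
python3 - <<'E'
from h import *
s=manip.read_state();print(s['eef_pos'],s['force'],s['moment'])
w=manip.read_camera('wrist')[:,:,::-1];sc=manip.read_camera('scene')[:,:,::-1]
a=cv2.resize(w[60:340,230:410],None,fx=2.1,fy=2.1);b=cv2.resize(sc[190:290,290:400],(400,364),interpolation=cv2.INTER_CUBIC)
H=np.zeros((600,790,3),np.uint8);H[:a.shape[0],:a.shape[1]]=a;H[:364,385:785]=b;cv2.imwrite('pics/c5.png',H)
E
```

```text
[0.52084789 0.14104522 0.15112825] [ 2.55000161 -0.28901971 -7.84612984] [ 0.0045671  -0.5498364  -0.06600692]
```

View pics/c5.png

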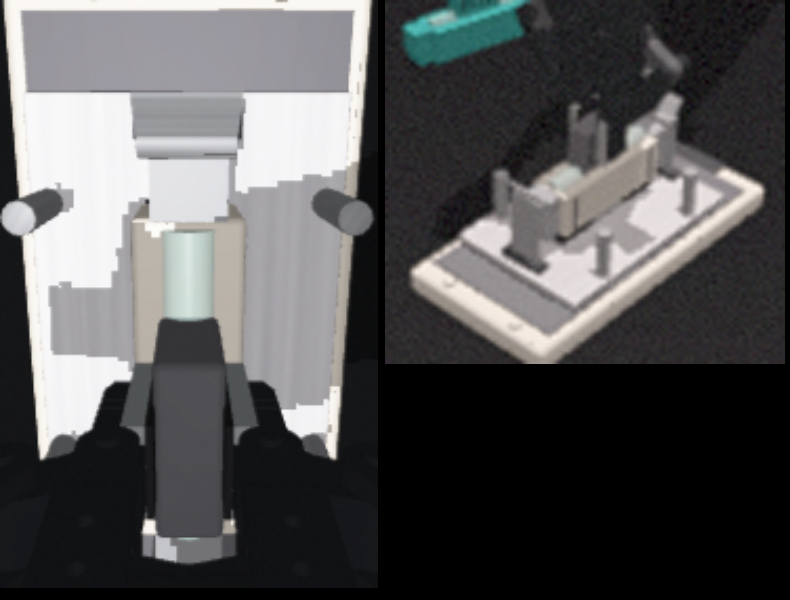

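View: clip_a's lip (crop row 150) now lies over the cartridge's far end. The scene inset shows the lamp seated between both clips. The pull-down force suggests a lip is still rolling over the edge, so I'll continue down until the seat pushes back.

```bash
python3 -m pendant '[[0,0,0.0005,0,0,0,0],[0,0,0.0005,0,0,0,0],[0,0,0,0,0,0,0],[0,0,0,0,0,0,0],[0,0,0,0,0,0,0],[0,0,0,0,0,0,0],[0,0,0,0,0,0,0],[0,0,0,0,0,0,0],[0,0,0,0,0,0,0],[0,0,0,0,0,0,0]]'; python3 -c "
from cell import manip;print(manip.read_state()['moment'])"
```

```text
t: 28.83
eef_pos: [0.5211, 0.1412, 0.1505]
ee_rot: [-0.0, 1.0, 0.01, -0.0]
force: [0.2, 0.5, -2.5]
grip_width: 0.0151
grip_force: 70.3
[ 0.01335756 -0.01425519 -0.01438442]
```

```bash
python3 -m pendant '[[0,0,0.0005,0,0,0,0],[0,0,0.0005,0,0,0,0],[0,0,0,0,0,0,0],[0,0,0,0,0,0,0],[0,0,0,0,0,0,0],[0,0,0,0,0,0,0],[0,0,0,0,0,0,0],[0,0,0,0,0,0,0],[0,0,0,0,0,0,0],[0,0,0,0,0,0,0]]'; python3 -c "
from cell import manip;print(manip.read_state()['moment'])"
```

```text
t: 29.67
eef_pos: [0.5212, 0.1412, 0.1495]
ee_rot: [-0.0, 1.0, 0.01, 0.0]
force: [-1.2, -0.3, 0.3]
grip_width: 0.0148
grip_force: 70.7
[0.05546657 0.06030082 0.01056188]
```

```bash
python3 -m pendant '[[0,0,0.0005,0,0,0,0],[0,0,0.0005,0,0,0,0],[0,0,0,0,0,0,0],[0,0,0,0,0,0,0],[0,0,0,0,0,0,0],[0,0,0,0,0,0,0],[0,0,0,0,0,0,0],[0,0,0,0,0,0,0],[0,0,0,0,0,0,0],[0,0,0,0,0,0,0]]'; python3 -c "
from cell import manip;print(manip.read_state()['moment'])"
```

```text
t: 30.5
eef_pos: [0.5212, 0.1411, 0.1485]
ee_rot: [-0.0, 1.0, 0.01, 0.0]
force: [-1.1, 1.4, 3.5]
grip_width: 0.015
grip_force: 71.2
[-0.0064206   0.14817468  0.00159713]
```

The seat pushes back at 3.2 N/mm, so the lamp is home and both clips have snapped. Unloading to the rest height, opening, and retreating straight up.

```bash
python3 -m pendant '[[0,0,-0.0005,0,0,0,0],[0,0,-0.0005,0,0,0,0],[0,0,0,0,0,0,0],[0,0,0,0,0,0,0.3],[0,0,0,0,0,0,0.6],[0,0,0,0,0,0,0.6],[0,0,0,0,0,0,0.6],[0,0,0,0,0,0,0.6],[0,0,0,0,0,0,0.6],[0,0,0,0,0,0,0.6]]'
```

```text
t: 31.33
eef_pos: [0.521, 0.1411, 0.1493]
ee_rot: [0.0, 1.0, 0.01, -0.0]
force: [-0.8, -0.0, -0.1]
grip_width: 0.0515
grip_force: 0.0
```

```bash
python3 -m pendant '[[0,0,-0.005,0,0,0,0.6],[0,0,-0.01,0,0,0,0.6],[0,0,-0.02,0,0,0,0.6],[0,0,-0.02,0,0,0,0.6],[0,0,-0.02,0,0,0,0.6],[0,0,-0.02,0,0,0,0.6],[0,0,-0.02,0,0,0,0.6],[0,0,-0.02,0,0,0,0.6],[0,0,0,0,0,0,0.6],[0,0,0,0,0,0,0.6]]'
python3 - <<'E'
from h import *
s=manip.read_state();print(s['eef_pos'],s['force'])
w=manip.read_camera('wrist')[:,:,::-1];sc=manip.read_camera('scene')[:,:,::-1]
a=cv2.resize(w[60:340,230:410],None,fx=2.1,fy=2.1);b=cv2.resize(sc[190:290,290:400],(400,364),interpolation=cv2.INTER_CUBIC)
H=np.zeros((600,790,3),np.uint8);H[:a.shape[0],:a.shape[1]]=a;H[:364,385:785]=b;H[366:600,385:760]=cv2.resize(sc[130:370,100:480],(375,234));cv2.imwrite('pics/c6.png',H)
E
```

```text
t: 32.17
eef_pos: [0.5221, 0.1413, 0.2869]
ee_rot: [-0.0, 1.0, 0.01, 0.002]
force: [-0.5, -0.8, -0.3]
grip_width: 0.0513
grip_force: 0.0
[0.52210012 0.14134212 0.28693838] [-0.53482616 -0.80501637 -0.30909568]
```

View pics/c6.png

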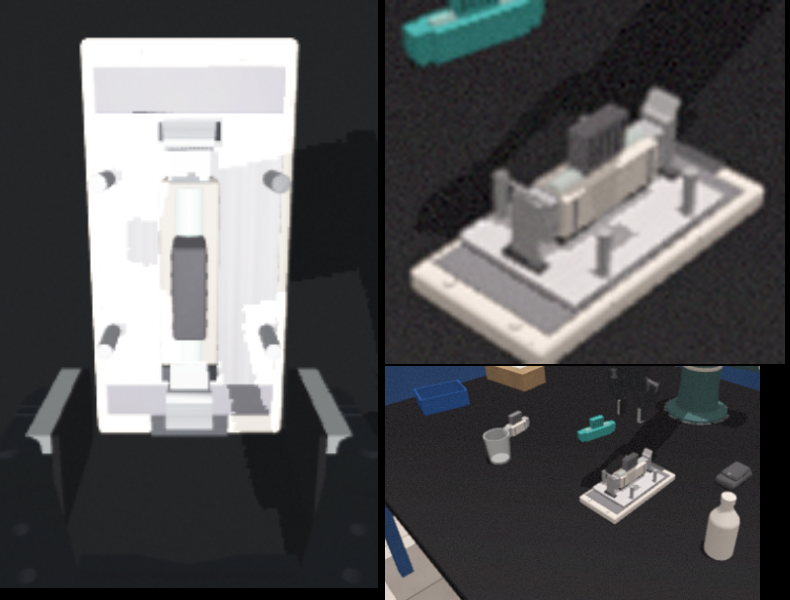

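The lamp lies level and centred in the bay, with both lips over its ends (crop (190,148) and (190,370)). The gripper is clear and the other objects are where they were.

```bash
python3 -c "
from cell import manip;print(manip.sign_off())"
```

```text
the job is handed in; nothing more can be done
None
```

The longer cartridge sits fully home in the lamp bay with both clips snapped over its ends; the highest push I read was about 14 N, the gripper is clear, the other things look undisturbed in the last pictures, and I handed the job in at about 32 s.

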